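# Index the star wheel and swing in the sensor

### The job

On the indexing table, turn the star wheel by pushing on its spokes with a fingertip until the flanged white hub stands at the inspection station (in line with the index nose on the base), while the sensor arm is still swung away. Then push the sensor arm with a fingertip round to its stop, so that the sensor is over the hub. Pick nothing up, do not touch the parts in the wheel's pockets, and leave the other things on the bench where they are.

Things in the scene. Friction and masses are not known exactly. Their poses are not given: they have to be found in the camera images.
- base: fixed base: round metal plate, 156 mm diameter. Origin on the wheel's turning axis at bench height, z up; +x points from the axis to the inspection station, marked by a small metal index nose (22 mm high) that sticks out from under the wheel to 117 mm from the axis. The sensor arm's post (28 mm across at the top, 105 mm high) stands at x = +46, y = +138 mm in this frame.
- station (a point): the inspection station: point 46 mm from the wheel axis along the base's +x, 46 mm above the bench (half-way up a hub that stands there); it stays fixed
- hub_center (a point): centre of the flanged hub, half-way up: white turned part, round flange 37 mm across with a 22 mm boss on top, 16 mm high. It lies loose, flange down, in one of the wheel's three shallow round pockets (54 mm inside, rim 5 mm high, 46 mm from the axis, 120 degrees apart, floor 38 mm above the bench) and rides along when the wheel turns.
- jar_center (a point): clear open jar with cream-coloured contents, 44 mm diameter, 29 mm high (its top 67 mm above the bench), loose in another pocket; point at its centre
- board_center (a point): small green circuit board, 30 x 42 x 9 mm, loose in the third pocket; point at its centre
- spoke_1 (a point): push point on spoke 1 of the star wheel: on the spoke's centre line, 103 mm from the wheel axis, 44 mm above the bench. The three alike round steel spokes, 12 mm thick, lie midway between the pockets, 120 degrees apart; each stands free of the disc from 77 to 111 mm from the axis and ends in an 18 mm black ball. Below is the bench, save at the index nose and by the arm's post.
- spoke_2 (a point): the same point on spoke 2. The star wheel is a grey disc, 154 mm diameter, its top 38 mm above the bench; it turns either way without a stop about the vertical axis, with light friction (about 1 N at this point), and stays where it is left.
- spoke_3 (a point): the same point on spoke 3
- sensor_arm (a joint): angle of the sensor arm about its post's vertical axis, rad: 0 = at its stop, sensor over the station, arm along the base's -y; negative = swung away, clockwise from above (-2.6 to -2.1 at the start). Pushed counter-clockwise it grows to 0, passing over the wheel from the side opposite the station. Light friction (0.7 N at the push point); it stays where it is left.
- bar_push (a point): push point on the sensor arm: on the centre line of the level square aluminium bar, 14 mm wide and 14 mm high (80 to 94 mm above the bench), 85 mm from the post's axis; point 87 mm above the bench
- sensor (a point): lower face of the black round sensor head (24 mm diameter, 30 mm long) at the free end of the arm, 138 mm from the post's axis, 73 mm above the bench
- red_driver_a_center (a point): bystander, loose on the bench: red-ended dark screwdriver, 140 mm long, 18 mm; point at its middle
- red_driver_b_center (a point): bystander, loose on the bench: red-ended blue screwdriver, 120 mm long, 17 mm; point at its middle
- pliers_center (a point): bystander, loose on the bench: pliers with red handles, 76 x 150 x 14 mm; point at its middle
- parts_box_center (a point): bystander, loose on the bench: shut black parts box, 100 x 130 x 37 mm; point at its middle
- tweezers_center (a point): bystander, loose on the bench: dark tweezers, 117 mm long, 9 mm; point at its middle
- tape_center (a point): bystander, loose on the bench: roll of yellow tape, 78 mm across, height 19 mm; point at its middle
- hub: the same hub as a body, origin at the centre of its underside
- jar: the same jar as a body, origin at the centre of its underside
- board: the same board as a body, origin at the centre of its underside
Mind the look-alikes: they are no part of the job. Of the things that look like the hub, the middle-sized one is meant.

How it is judged:
On the way, in this order (a step that is already met when the one before it is completed fails the run):
1. the hub stands at the inspection station (within 9 mm) and the sensor arm is still swung away (horizontal distance between hub_center and station below 0.009 m and value of joint sensor_arm below -1.2 rad), for 0.3 s.
2. the sensor arm is swung in to its stop (value of joint sensor_arm above -0.08 rad), for 0.2 s.
At the end, for the whole second after the job is handed in: the hub lies at rest in its pocket with its centre within 9 mm of the station (level distance) and within 15 mm of the sensor, and the sensor arm is at rest within 0.08 rad of its stop (horizontal distance between hub_center and station below 0.009 m and horizontal distance between hub_center and sensor below 0.015 m and value of joint sensor_arm above -0.08 rad and height (world z) of hub_center between 0.04 and 0.052 m and linear speed of hub below 0.01 m/s and velocity of joint sensor_arm between -0.05 and 0.05 rad/s); the robot touches nothing.
It fails at once if a part is lifted more than 10 mm or falls out of its pocket (height (world z) of hub_center above 0.056 m or height (world z) of hub_center below 0.034 m or height (world z) of jar_center above 0.0625 m or height (world z) of jar_center below 0.0405 m or height (world z) of board_center above 0.0525 m or height (world z) of board_center below 0.0305 m).
It fails at once if the robot touches a part in a pocket (contact force between any of the fingers, the arm and hub above 0.3 N or contact force between any of the fingers, the arm and jar above 0.3 N or contact force between any of the fingers, the arm and board above 0.3 N).
It fails at once if another thing on the bench is moved more than 20 mm (distance of any of red_driver_a_center, red_driver_b_center, pliers_center, parts_box_center, tweezers_center, tape_center from where it was at the start of the episode above 0.02 m).
It also fails if it takes over 58 s, if anything falls off the work surface, if the arm or the gripper's body presses on something with over 40 N, if the wrist force passes 120 N, or if a joint passes its speed limit or range.

### The arm

A 6-joint arm with a two-finger parallel gripper is mounted at the origin on a cart in front of the work surface, level with it; the furniture and walls round the work are solid. World frame = base frame: x ahead of the robot, y to its left, z up, the work surface at z = 0. Lengths are in m, angles in rad, forces in N, time in s.
With the tool pointing down it reaches from about 0.3 to 0.875 m from the base axis. Payload 6.4 kg.
Tool frame: the origin (TCP) lies at the very end of the fingers, on their centre line; the grasp point (between the pads) lies 19 mm behind it; z points along the fingers, y is the line along which they close (so a half turn about z gives the same grasp; the last joint's range is limited). The gripper opens to 88 mm and grips with 3 to 60 N. Pads are 18 mm wide; open, the fingers measure 123 mm over their backs; the gripper's body (75 mm by 187 mm) begins 45 mm behind the grasp point.
Start: joints at [-1.324, 0.181, 1.607, -0, 1.354, -0.206], TCP at [0.252, -0.517, 0.239] pointing down, gripper open.
Joint ranges: [-2.99, 2.99], [-0.89, 2.07], [0.3, 2.58], [-1.14, 4.28], [0, 2.63], [-3.12, 3.12]. Speed limits (rad/s): [2.57, 2.57, 3.01, 3.14, 3.14, 3.14].

### API

Orientations are given as a 3x3 rotation matrix whose columns are the frame's x, y, z axes.
In Python, from workcell import sensors, imaging, order gives the robot as it stands.
- The arm moves only by the shell command python3 -m inch 'ROWS' [FORCE]. ROWS is JSON, a list that holds one entry, the list of rows, each a list of 5 numbers: the shift along the tool's x, y, z in cm, then the turn about the tool's z in rad, then the closure in counts, from 0 (fully open) to 255 (shut). A call has 1 to 20 rows; each row is the pose to reach, as a shift and turn from the pose commanded when the call began, along the tool's axes at that moment; what a row does not reach only later rows make up. A row lasts 1/12 s, in which the tool goes at most 41.7 mm and 7.16 degrees, less where a joint would pass 70% of its speed; a pose out of reach is approached as far as the arm can. A call with a gripper value outside its range is refused whole. The fingers move at their own pace and stop on an object; FORCE is the grip in N (left out, the last holds). Time passes only in rows, so rows that repeat a pose let the fingers close. It gives the time, the measured TCP pose, the force, the opening and the grip force at its end, in the units of the state.
- sensors.get_state(): the state, without advancing time (a new reading comes with each control period).
- imaging.read_camera(name): name is "scene" or "top"; returns (picture, depth): 400x640x3 uint8, red, green, blue; 400x640 float32, m along the optical axis (not along the pixel's ray), 0 where there is no reading.
- imaging.camera_info(name): a dict with "camera_matrix" (3x3 intrinsics, pixels), "extrinsics" (4x4, takes a point from world to camera coordinates). Camera axes: x right, y up, looking along -z (the intrinsics and any distortion apply to the point x, -y, -z); pixel columns grow to the right and rows downward; lengths in m; the calibration is good to about 2 mm. A picture is of the moment at which its call begins. camera_info takes no time and is no camera call.
- order.sign_off(): hands the job in; it is judged then, once.
The state is a dict: "t": time; "joints": joint angles; "qd": joint speeds; "joint_torque": joint torques, N m; "eef_pos": TCP position; "tool_rot": TCP orientation; "ft_force": force on the tool from outside, world axes, zero at the start; "torque": the same for the moment, N m; "finger_gap": finger opening in m; "gripper_force": force on a finger pad.
Only numpy, scipy, OpenCV 4.12 (cv2) and the standard library are available. Lean on these libraries where they do the work, as an engineer would, in place of code of your own. Each camera call takes 0.05 s, during which the arm holds its last target. There are 200 camera calls.

## Working session

There is one attempt and no reset: what is moved stays moved. The work goes in short steps, Python scripts to look and compute and a shell command to move; the robot and the scene stay as the last step left them, time stands still between calls to the robot, and variables do not carry over. Pictures are saved under pics/ and viewed, at most 10 in all, crops included, and the job is handed in when it is done.

```bash
mkdir -p pics; cat > h.py <<'E'
import numpy as np, cv2
from workcell import sensors, imaging, order
def snap(n,f):
    p,d=imaging.read_camera(n); cv2.imwrite(f'pics/{f}.png',p[:,:,::-1]); np.save(f'pics/{f}.npy',d); return p,d
def w(n,u,v,z):
    """pixel -> world point on plane z"""
    i=imaging.camera_info(n);K=np.array(i['camera_matrix']);E=np.array(i['extrinsics'])
    r=np.linalg.inv(K)@[u,v,1]; r=E[:3,:3].T@[r[0],-r[1],-r[2]]; c=-E[:3,:3].T@E[:3,3]
    return c+r*(z-c[2])/r[2]
def px(n,p):
    i=imaging.camera_info(n);K=np.array(i['camera_matrix']);E=np.array(i['extrinsics'])
    q=E[:3,:3]@p+E[:3,3]; q=K@[q[0],-q[1],-q[2]]; return q[:2]/q[2]
E
python3 - <<'E'
from h import *
for n in('top','scene'):
    snap(n,n+'0'); i=imaging.camera_info(n); print(n,i)
s=sensors.get_state(); print(s['t'],s['eef_pos'],s['tool_rot'])
E
```

```text
top {'camera_matrix': array([[397.76735522,   0.        , 322.44964939],
       [  0.        , 397.76735522, 198.72118966],
       [  0.        ,   0.        ,   1.        ]]), 'extrinsics': array([[-0.02880035, -0.99936893,  0.02079117, -0.09118673],
       [ 0.99762298, -0.02743496,  0.06321171, -0.56122798],
       [-0.06260142,  0.02256227,  0.99778355, -0.91118311],
       [ 0.        ,  0.        ,  0.        ,  1.        ]])}
scene {'camera_matrix': array([[375.72290068,   0.        , 319.67737924],
       [  0.        , 375.72290068, 198.10705087],
       [  0.        ,   0.        ,   1.        ]]), 'extrinsics': array([[ 0.59795827, -0.8014419 ,  0.01169615, -0.40465348],
       [ 0.37016751,  0.28906726,  0.88284547, -0.24293708],
       [-0.71093032, -0.52357521,  0.46951791, -0.67189193],
       [ 0.        ,  0.        ,  0.        ,  1.        ]])}
0.1 [ 0.25145222 -0.51660092  0.23793951] [[ 8.99220975e-01  4.37494541e-01 -4.06818196e-04]
 [ 4.37494649e-01 -8.99219851e-01  1.44612934e-03]
 [ 2.66854693e-04 -1.47837061e-03 -9.99998872e-01]]
```

View pics/top0.png

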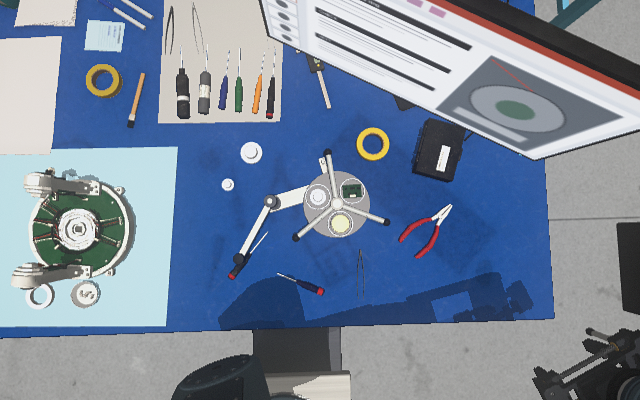

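View pics/scene0.png

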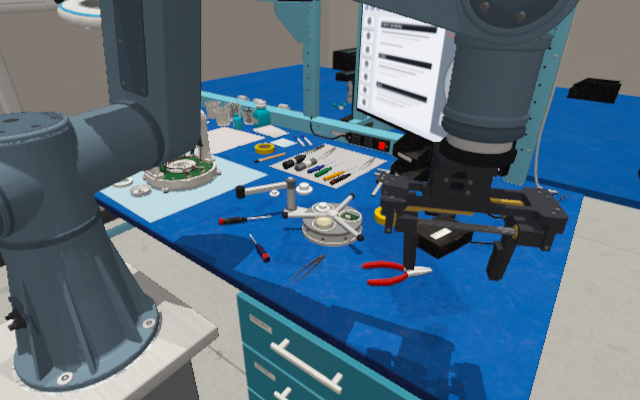

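Top view: the wheel is at about (337,204) and the arm post at about (270,202). The arm's bar runs down-left to about (235,270). The hub is in the pocket near (317,197), with the jar at (340,224) and the board at (352,190). The nose is near (322,160). I'll enlarge this area.

```bash
python3 - <<'E'
from h import *
p=cv2.imread('pics/top0.png')[140:290,215:415]
cv2.imwrite('pics/c0.png',cv2.resize(p,None,fx=4,fy=4,interpolation=cv2.INTER_CUBIC))
d=np.load('pics/top0.npy')
for u,v in[(337,204),(317,197),(270,202),(240,262),(320,30),(450,90),(540,150),(265,5)]: print(u,v,d[v,u])
E
```

```text
337 204 0.89317775
317 197 0.89803654
270 202 0.8434799
240 262 0.8321649
320 30 0.61668235
450 90 0.60960835
540 150 0.6686543
265 5 0.6201399
```

View pics/c0.png

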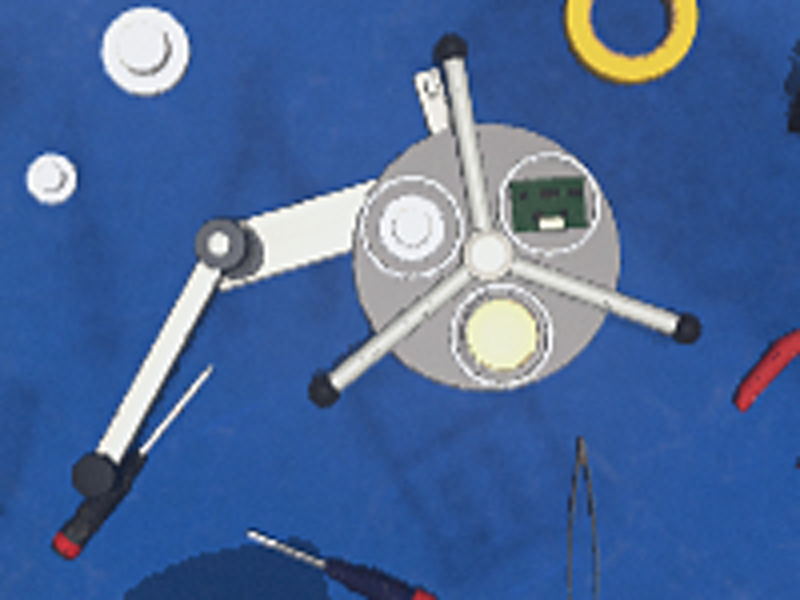

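```bash
python3 - <<'E'
from h import *
f=lambda x,y,z:w('top',215+x/4,140+y/4,z)
a=np.mean([f(487,256,.05)],0)
P=dict(axis=a,disc=f(487,256,.038),hub=f(410,227,.048),nose=f(428,73,.022),post=f(219,243,.105),sens=f(95,473,.103),s1=f(451,47,.048),s2=f(687,328,.048),s3=f(325,389,.048),jar=f(502,334,.067),board=f(547,205,.047),bystA1=f(68,543,.01),bystA2=f(210,370,.01),drB=f(250,533,.01),drB2=f(430,600,.01),tape=f(632,20,.02),plier=f(742,400,.01),tw=f(582,440,.005))
for k,v in P.items():
    r=v-a;print(k,v.round(4),'r',np.hypot(*r[:2]).round(4),'ang',np.degrees(np.arctan2(r[1],r[0])).round(1))
b=P['sens']-P['post'];print('bar',np.hypot(*b[:2]),np.degrees(np.arctan2(b[1],b[0])))
# circle from balls
A=np.array([P[k][:2] for k in('s1','s2','s3')]);print('ball mean',A.mean(0))
c=-np.array(imaging.camera_info('top')['extrinsics'])[:3,:3].T@np.array(imaging.camera_info('top')['extrinsics'])[:3,3];print(c)
# monitor lower bound: points with z>.2
d=np.load('pics/top0.npy');v,u=np.nonzero((d>0)&(d<.75));i=imaging.camera_info('top');K=i['camera_matrix'];E=i['extrinsics']
z=d[v,u];q=np.c_[(u-K[0,2])*z/K[0,0],-(v-K[1,2])*z/K[1,1],-z];X=(q-E[:3,3])@E[:3,:3]
m=(X[:,0]>.35)
X=X[m];print(X.min(0),X.max(0))
for y0 in np.arange(-.5,.3,.1):
    s=X[(abs(X[:,1]-y0)<.03)]
    if len(s):j=s[:,0].argmin();print(y0.round(1),s[j],s[:,2].min())
E
```

```text
axis [ 0.5436 -0.1382  0.05  ] r 0.0 ang 0.0
disc [ 0.5442 -0.1389  0.038 ] r 0.0009 ang -50.3
hub [ 0.5614 -0.0952  0.048 ] r 0.0465 ang 67.6
nose [ 0.6533 -0.1086  0.022 ] r 0.1136 ang 15.1
post [0.5518 0.0065 0.105 ] r 0.1449 ang 86.8
sens [0.433 0.074 0.103] r 0.2393 ang 117.5
s1 [ 0.6636 -0.1215  0.048 ] r 0.1211 ang 7.9
s2 [ 0.4998 -0.2503  0.048 ] r 0.1203 ang -111.4
s3 [ 0.4715 -0.0449  0.048 ] r 0.1179 ang 127.7
jar [ 0.4995 -0.1442  0.067 ] r 0.0446 ang -172.3
board [ 0.5718 -0.1734  0.047 ] r 0.0451 ang -51.3
bystA1 [0.3857 0.1078 0.01  ] r 0.2923 ang 122.7
bystA2 [0.4833 0.0237 0.01  ] r 0.1728 ang 110.4
drB [0.3882 0.0024 0.01  ] r 0.2096 ang 137.9
drB2 [ 0.3463 -0.1011  0.01  ] r 0.2008 ang 169.4
tape [ 0.6821 -0.2299  0.02  ] r 0.1661 ang -33.5
plier [ 0.4566 -0.288   0.01  ] r 0.1733 ang -120.1
tw [ 0.4357 -0.1935  0.005 ] r 0.1212 ang -152.9
bar 0.1366364941044359 150.4022233383198
ball mean [ 0.54498234 -0.13888709]
[ 0.50022636 -0.08596809  0.94653558]
[ 0.39515467 -0.49348767  0.17764611] [0.85003786 0.47446864 0.55118341]
-0.5 [ 0.60318539 -0.49084886  0.4415808 ] 0.23467758791738622
-0.4 [ 0.6322475  -0.42976165  0.52640364] 0.23197691177003077
-0.3 [ 0.68320894 -0.32998262  0.35618872] 0.2336649188696273
-0.2 [ 0.73400906 -0.22990513  0.51827273] 0.23198920750580151
-0.1 [ 0.78535901 -0.12963702  0.45244277] 0.23082927464095307
-0.0 [ 0.83631702 -0.029824    0.33317725] 0.23330194086322156
```

```bash
cat >> h.py <<'E'
AX=np.array([.5443,-.1387]); PO=np.array([.5518,.0065]); YAW=15.3
def rows(T):
    """T: list of (x,y,z,yaw_deg of tool x) -> rows from present pose"""
    s=sensors.get_state();R=np.array(s['tool_rot']);p=np.array(s['eef_pos']);y0=np.degrees(np.arctan2(R[1,0],R[0,0]))
    print('at',s['t'],p.round(4),'yaw',y0.round(1),'f',np.round(s['ft_force'],1),'gap',s['finger_gap'])
    for x,y,z,a in T:
        d=R.T@(np.array([x,y,z])-p); t=-np.radians((a-y0+180)%360-180)
        print([round(float(k),1) for k in d*100]+[round(float(t),2)])
E
python3 -c "
from h import *
rows([(.54,-.2395,.12,68),(.54,-.2395,.041,68)])"
```

```text
at 0.1 [ 0.2515 -0.5166  0.2379] yaw 25.9 f [-1.2  0.6  0.2] gap 0.0879260121702645
[38.1, -12.3, 11.8, -0.73]
[38.1, -12.3, 19.7, -0.73]
```

```bash
python3 -m inch '[[[38.1,-12.3,11.8,-0.73,255],[38.1,-12.3,11.8,-0.73,255],[38.1,-12.3,11.8,-0.73,255],[38.1,-12.3,11.8,-0.73,255],[38.1,-12.3,11.8,-0.73,255],[38.1,-12.3,11.8,-0.73,255],[38.1,-12.3,11.8,-0.73,255],[38.1,-12.3,11.8,-0.73,255],[38.1,-12.3,11.8,-0.73,255],[38.1,-12.3,11.8,-0.73,255],[38.1,-12.3,11.8,-0.73,255],[38.1,-12.3,11.8,-0.73,255],[38.1,-12.3,11.8,-0.73,255],[38.1,-12.3,11.8,-0.73,255],[38.1,-12.3,11.8,-0.73,255],[38.1,-12.3,11.8,-0.73,255]]]'
python3 - <<'E'
from h import *
rows([(.54,-.2395,.041,68)])
snap('scene','s1'); snap('top','t1')
p=cv2.imread('pics/s1.png')[130:330,220:480]
cv2.imwrite('pics/s1c.png',cv2.resize(p,None,fx=3,fy=3))
E
```

```text
t: 1.43
eef_pos: [0.5399, -0.2411, 0.1213]
tool_rot: [[0.38, 0.925, 0.001], [0.925, -0.38, -0.001], [-0.0, 0.001, -1.0]]
ft_force: [-0.5, -0.3, 0.1]
finger_gap: 0.0003
gripper_force: 0.0
at 1.4333 [ 0.5399 -0.2411  0.1213] yaw 67.6 f [-0.5 -0.3  0.1] gap 0.0003159844024591657
[0.2, -0.1, 8.0, -0.01]
```

View pics/s1c.png

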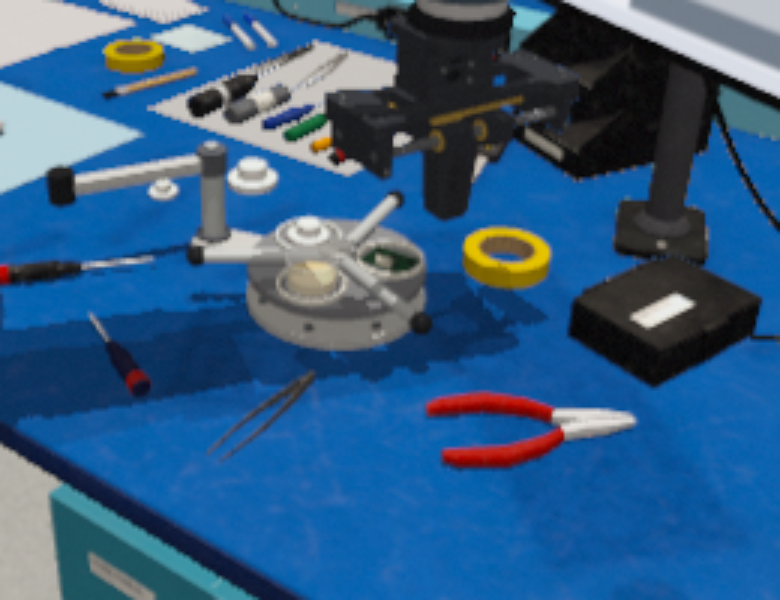

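The gripper is shut and hangs clear of the wheel, with free bench below between the spoke at about (400,300) and the tape. Next I'll lower it and work out the pushing arc.

```bash
python3 -m inch '[[[0.2,0,3.0,0,255],[0.2,0,6.0,0,255],[0.2,0,8.2,0,255],[0.2,0,8.2,0,255]]]'
cat >> h.py <<'E'
def fp(phi,r=.095,off=.0235,z=.039):
    a=np.radians(phi); e=np.array([np.cos(a),np.sin(a)]); t=np.array([-e[1],e[0]])
    return (*(AX+r*e+off*t),z,phi+180)
E
python3 -c "
from h import *
rows([fp(p) for p in (-108,-112,-116,-120,-124,-128,-132,-136,-140,-144,-148,-151,-153,-155,-157,-158)])"
```

```text
t: 1.87
eef_pos: [0.5377, -0.2362, 0.0341]
tool_rot: [[0.379, 0.925, -0.007], [0.925, -0.379, 0.005], [0.002, -0.008, -1.0]]
ft_force: [-1.1, 0.5, -0.4]
finger_gap: -0.0001
gripper_force: 0.0
at 1.8667 [ 0.5377 -0.2362  0.0341] yaw 67.7 f [-1.1  0.5 -0.4] gap -9.867453573181436e-05
[-0.0, -0.0, -0.5, -0.07]
[-0.2, -0.7, -0.5, -0.0]
[-0.4, -1.4, -0.5, 0.06]
[-0.5, -2.0, -0.5, 0.13]
[-0.5, -2.7, -0.5, 0.2]
[-0.5, -3.4, -0.5, 0.27]
[-0.5, -4.1, -0.5, 0.34]
[-0.4, -4.8, -0.5, 0.41]
[-0.2, -5.4, -0.4, 0.48]
[-0.0, -6.1, -0.4, 0.55]
[0.2, -6.7, -0.4, 0.62]
[0.4, -7.2, -0.4, 0.68]
[0.5, -7.5, -0.4, 0.71]
[0.7, -7.8, -0.4, 0.75]
[0.9, -8.1, -0.4, 0.78]
[1.0, -8.3, -0.4, 0.8]
```

```bash
python3 -m inch '[[[0,0,0,0,255],[0,0,0,0,255],[0,0,0,0,255],[0,0,0,0,255]]]'
python3 -c "
from h import *
rows([fp(p) for p in (-112,-116,-120,-124,-128,-132,-136,-140,-144,-148,-151,-153,-155,-157,-158)])"
```

```text
t: 2.2
eef_pos: [0.5423, -0.2388, 0.0407]
tool_rot: [[0.378, 0.926, 0.003], [0.926, -0.378, -0.002], [-0.001, 0.003, -1.0]]
ft_force: [0.8, 0.1, 0.2]
finger_gap: 0.0005
gripper_force: 0.0
at 2.2 [ 0.5423 -0.2388  0.0407] yaw 67.8 f [0.8 0.1 0.2] gap 0.0004945219312954079
[-0.1, -1.2, 0.2, -0.0]
[-0.3, -1.9, 0.2, 0.07]
[-0.4, -2.6, 0.2, 0.14]
[-0.4, -3.2, 0.2, 0.21]
[-0.4, -3.9, 0.2, 0.28]
[-0.4, -4.6, 0.2, 0.35]
[-0.3, -5.3, 0.2, 0.41]
[-0.2, -5.9, 0.1, 0.48]
[0.0, -6.6, 0.1, 0.55]
[0.3, -7.2, 0.1, 0.62]
[0.5, -7.7, 0.1, 0.68]
[0.6, -8.0, 0.1, 0.71]
[0.8, -8.3, 0.1, 0.75]
[0.9, -8.6, 0.1, 0.78]
[1.0, -8.8, 0.1, 0.8]
```

```bash
python3 -m inch '[[[-0.1,-0.6,0,0,255],[-0.1,-1.2,0,0,255],[-0.3,-1.9,0,0.07,255],[-0.4,-2.6,0,0.14,255],[-0.4,-3.2,0,0.21,255],[-0.4,-3.9,0,0.28,255],[-0.4,-4.6,0,0.35,255],[-0.3,-5.3,0,0.41,255],[-0.2,-5.9,0,0.48,255],[-0.1,-6.3,0,0.52,255],[0,-6.6,0,0.55,255],[0.1,-6.8,0,0.57,255],[0.2,-7.0,0,0.60,255],[0.3,-7.2,0,0.62,255],[0.3,-7.2,0,0.62,255],[0.3,-7.2,0,0.62,255],[0.3,-7.2,0,0.62,255]]]'
python3 - <<'E'
from h import *
rows([fp(-148)])
p,d=snap('top','t2')
cv2.imwrite('pics/c2.png',cv2.resize(p[140:290,215:415,::-1],None,fx=4,fy=4,interpolation=cv2.INTER_CUBIC))
E
```

```text
t: 3.62
eef_pos: [0.4755, -0.2077, 0.0387]
tool_rot: [[0.845, 0.534, -0.0], [0.534, -0.845, 0.0], [-0.0, -0.0, -1.0]]
ft_force: [-0.6, -0.5, -0.1]
finger_gap: 0.0006
gripper_force: 0.0
at 3.6167 [ 0.4755 -0.2077  0.0387] yaw 32.3 f [-0.6 -0.5 -0.1] gap 0.0005789744613684512
[-0.0, 0.1, -0.0, 0.0]
```

View pics/c2.png

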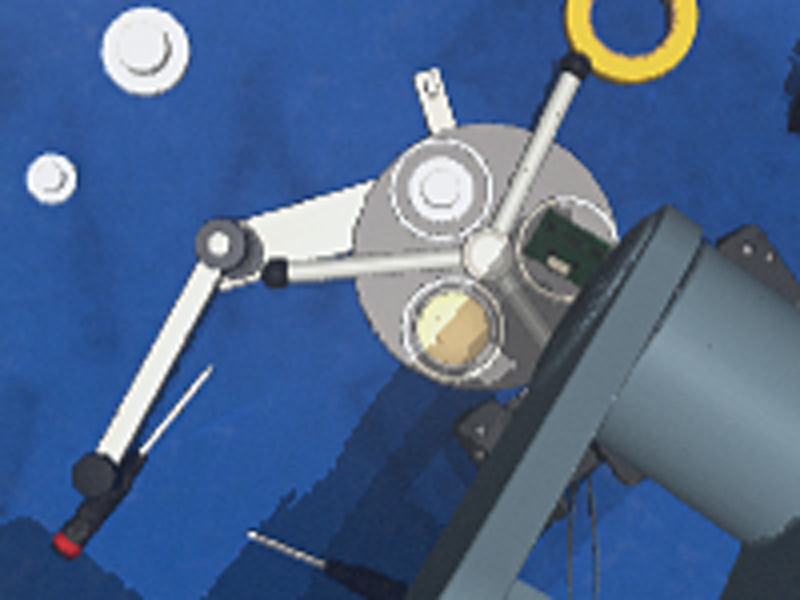

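```bash
cat >> h.py <<'E'
def f(x,y,z): return w('top',215+x/4,140+y/4,z)[:2]
def ang(v): return np.degrees(np.arctan2(v[1],v[0])).round(1)
ST=AX+.046*np.array([np.cos(np.radians(YAW)),np.sin(np.radians(YAW))])
E
python3 - <<'E'
from h import *
h=f(440,188,.048);print('hub',h,ang(h-AX),np.linalg.norm(h-AX),'station',ST,'err',(h-ST)*1e3)
print(ang(f(574,65,.048)-AX),ang(f(275,271,.048)-AX))
print('nose',ang(f(428,73,.022)-AX),'post',ang(PO-AX)-71.57)
rows([fp(p) for p in (-150,-152,-154,-156,-158,-160,-161,-162,-163,-164)])
E
```

```text
hub [ 0.58307365 -0.11283816] 33.7 0.04660719264726457 station [ 0.58866964 -0.12656184] err [-5.59599349 13.72367734]
-26.2 92.7
nose 15.5 post 15.430000000000007
at 3.6667 [ 0.4755 -0.2078  0.0386] yaw 32.3 f [ 0.8 -0.3  0.2] gap 5.5217795735476246e-05
[-0.1, -0.2, -0.0, 0.04]
[-0.1, -0.5, -0.0, 0.07]
[-0.2, -0.9, -0.0, 0.11]
[-0.2, -1.2, -0.0, 0.14]
[-0.3, -1.5, -0.0, 0.18]
[-0.3, -1.9, -0.0, 0.21]
[-0.3, -2.1, -0.0, 0.23]
[-0.3, -2.2, -0.0, 0.25]
[-0.3, -2.4, -0.0, 0.27]
[-0.3, -2.6, -0.0, 0.28]
```

```bash
python3 -m inch '[[[-0.1,-0.3,0,0.04,255],[-0.1,-0.6,0,0.07,255],[-0.2,-0.9,0,0.11,255],[-0.2,-1.2,0,0.14,255],[-0.3,-1.5,0,0.18,255],[-0.3,-1.8,0,0.21,255],[-0.3,-2.0,0,0.23,255],[-0.3,-2.2,0,0.25,255],[-0.3,-2.4,0,0.27,255],[-0.3,-2.5,0,0.28,255],[-0.3,-2.6,0,0.28,255],[-0.3,-2.7,0,0.29,255],[-0.3,-2.7,0,0.29,255],[-0.3,-2.7,0,0.29,255],[-0.3,-2.7,0,0.29,255]]]'
python3 - <<'E'
from h import *
rows([fp(-165)])
p,d=snap('top','t3')
cv2.imwrite('pics/c3.png',cv2.resize(p[140:290,215:415,::-1],None,fx=4,fy=4,interpolation=cv2.INTER_CUBIC))
E
```

```text
t: 4.92
eef_pos: [0.4586, -0.1866, 0.0387]
tool_rot: [[0.963, 0.27, -0.0], [0.27, -0.963, 0.0], [-0.0, -0.0, -1.0]]
ft_force: [0.1, -0.9, -0.4]
finger_gap: 0.0002
gripper_force: 0.2
at 4.9167 [ 0.4586 -0.1866  0.0387] yaw 15.6 f [ 0.1 -0.9 -0.4] gap 0.00022746302621781653
[0.0, -0.1, -0.0, 0.01]
```

View pics/c3.png

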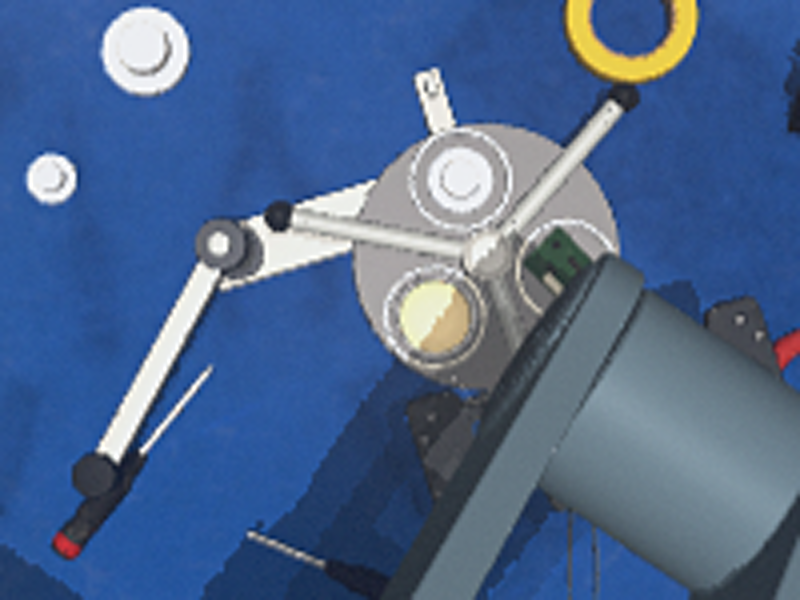

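```bash
python3 - <<'E'
from h import *
h=f(461,178,.048);print('hub',h,ang(h-AX),np.linalg.norm(h-AX),'err mm',(h-ST)*1e3)
print(ang(f(625,97,.048)-AX),ang(f(278,215,.048)-AX))
E
```

```text
hub [ 0.58844793 -0.12492216] 17.3 0.04624790797989668 err mm [-0.22170774  1.63968278]
-42.7 77.6
```

The hub is at crop (461,178), about 1.7 mm from the station, and the arm is still swung away. Now I'll back off, rise, and work out the approach to the bar.

```bash
python3 -m inch '[[[0,0.8,0,0,255],[0,1.8,0,0,255],[0,2.0,0,0,255],[0,2.0,-3,0,255],[0,2.0,-7,0,255],[0,2.0,-11,0,255],[0,2.0,-13,0,255],[0,2.0,-13,0,255],[0,2.0,-13,0,255],[0,2.0,-13,0,255]]]'
cat >> h.py <<'E'
def bp(b,off=.0235,r=.085,z=.079):
    a=np.radians(b); e=np.array([np.cos(a),np.sin(a)]); t=np.array([-e[1],e[0]])
    return (*(PO+r*e-off*t),z,b+180)
E
python3 -c "
from h import *
x=bp(150.4,.045); rows([(x[0],x[1],.16,x[3]),x])"
```

```text
t: 5.8
eef_pos: [0.4634, -0.2058, 0.1676]
tool_rot: [[0.963, 0.269, -0.001], [0.269, -0.963, 0.001], [-0.001, -0.001, -1.0]]
ft_force: [-0.8, -0.3, -1.1]
finger_gap: 0.0005
gripper_force: 0.0
at 5.8 [ 0.4634 -0.2058  0.1676] yaw 15.6 f [-0.8 -0.3 -1.1] gap 0.0005324542746351216
[11.4, -27.3, 0.8, 0.79]
[11.4, -27.3, 8.9, 0.79]
```

```bash
python3 -m inch '[[[11.4,-27.3,0,0.79,255],[11.4,-27.3,0,0.79,255],[11.4,-27.3,0,0.79,255],[11.4,-27.3,0,0.79,255],[11.4,-27.3,0,0.79,255],[11.4,-27.3,0,0.79,255],[11.4,-27.3,0,0.79,255],[11.4,-27.3,0,0.79,255],[11.4,-27.3,0,0.79,255],[11.4,-27.3,0,0.79,255],[11.4,-27.3,0,0.79,255],[11.4,-27.3,3,0.79,255],[11.4,-27.3,6,0.79,255],[11.4,-27.3,8.9,0.79,255],[11.4,-27.3,8.9,0.79,255],[11.4,-27.3,8.9,0.79,255],[11.4,-27.3,8.9,0.79,255],[11.4,-27.3,8.9,0.79,255]]]'
python3 - <<'E'
from h import *
rows([bp(150.4,.033)]+[bp(b) for b in range(152,217,4)])
p,d=snap('top','t4')
cv2.imwrite('pics/c4.png',cv2.resize(p[140:290,215:415,::-1],None,fx=4,fy=4,interpolation=cv2.INTER_CUBIC))
E
```

```text
t: 7.3
eef_pos: [0.5019, 0.0869, 0.0817]
tool_rot: [[0.869, -0.495, 0.003], [-0.495, -0.869, -0.0], [0.003, -0.001, -1.0]]
ft_force: [0.1, -0.5, 0.7]
finger_gap: 0.0004
gripper_force: 0.0
at 7.3 [0.5019 0.0869 0.0817] yaw -29.7 f [ 0.1 -0.5  0.7] gap 0.00044897312143745
[-0.2, 1.2, 0.3, -0.0]
[-0.2, 2.4, 0.3, -0.03]
[-0.4, 3.0, 0.3, -0.1]
[-0.5, 3.6, 0.3, -0.17]
[-0.5, 4.2, 0.3, -0.24]
[-0.5, 4.9, 0.3, -0.31]
[-0.4, 5.5, 0.3, -0.38]
[-0.4, 6.1, 0.3, -0.45]
[-0.2, 6.7, 0.3, -0.52]
[-0.1, 7.3, 0.3, -0.59]
[0.2, 7.8, 0.3, -0.66]
[0.4, 8.4, 0.3, -0.73]
[0.7, 9.0, 0.3, -0.8]
[1.0, 9.5, 0.3, -0.87]
[1.4, 10.0, 0.3, -0.94]
[1.8, 10.4, 0.3, -1.01]
[2.2, 10.9, 0.3, -1.08]
[2.7, 11.3, 0.3, -1.15]
```

View pics/c4.png

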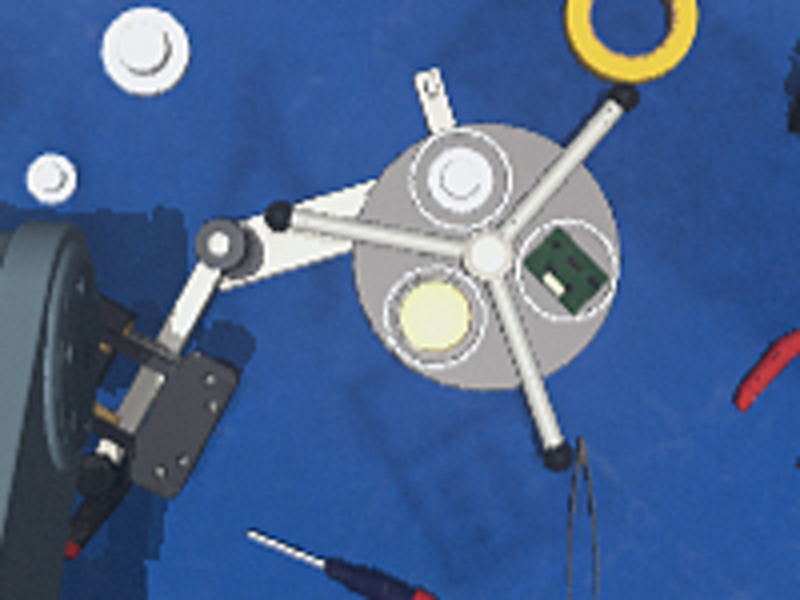

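The hub has stayed at (461,178). The gripper stands above and behind the bar, which hasn't been disturbed. I'll push the first half of the swing.

```bash
python3 -m inch '[[[-0.2,0.6,0,0,255],[-0.2,1.2,0,0,255],[-0.2,1.8,0,0,255],[-0.2,2.4,0,-0.03,255],[-0.4,3.0,0,-0.10,255],[-0.5,3.6,0,-0.17,255],[-0.5,4.2,0,-0.24,255],[-0.5,4.9,0,-0.31,255],[-0.4,5.5,0,-0.38,255],[-0.4,6.1,0,-0.45,255],[-0.2,6.7,0,-0.52,255],[-0.1,7.3,0,-0.59,255],[0.2,7.8,0,-0.66,255],[0.4,8.4,0,-0.73,255],[0.7,9.0,0,-0.80,255],[1.0,9.5,0,-0.87,255],[1.4,10.0,0,-0.94,255],[1.8,10.4,0,-1.01,255],[2.2,10.9,0,-1.08,255],[2.5,11.1,0,-1.12,255]]]'
python3 - <<'E'
from h import *
p,d=snap('top','t5')
cv2.imwrite('pics/c5.png',cv2.resize(p[140:290,215:415,::-1],None,fx=4,fy=4,interpolation=cv2.INTER_CUBIC))
rows([bp(b) for b in range(216,281,4)])
E
```

```text
t: 9.02
eef_pos: [0.4666, -0.0219, 0.0799]
tool_rot: [[0.822, 0.57, -0.0], [0.57, -0.822, -0.0], [-0.0, -0.0, -1.0]]
ft_force: [0.2, -0.4, -0.4]
finger_gap: 0.0003
gripper_force: 0.4
at 9.0667 [ 0.4671 -0.0223  0.08  ] yaw 34.8 f [-0.1 -0.6 -0. ] gap 0.0004608412357910679
[0.1, 0.3, 0.1, -0.02]
[-0.1, 0.9, 0.1, -0.09]
[-0.2, 1.5, 0.1, -0.16]
[-0.2, 2.1, 0.1, -0.23]
[-0.2, 2.7, 0.1, -0.3]
[-0.2, 3.4, 0.1, -0.37]
[-0.1, 4.0, 0.1, -0.44]
[0.0, 4.6, 0.1, -0.51]
[0.2, 5.2, 0.1, -0.58]
[0.4, 5.7, 0.1, -0.65]
[0.7, 6.3, 0.1, -0.72]
[0.9, 6.8, 0.1, -0.79]
[1.3, 7.4, 0.1, -0.86]
[1.6, 7.9, 0.1, -0.93]
[2.0, 8.3, 0.1, -1.0]
[2.5, 8.8, 0.1, -1.07]
[2.9, 9.2, 0.1, -1.14]
```

View pics/c5.png

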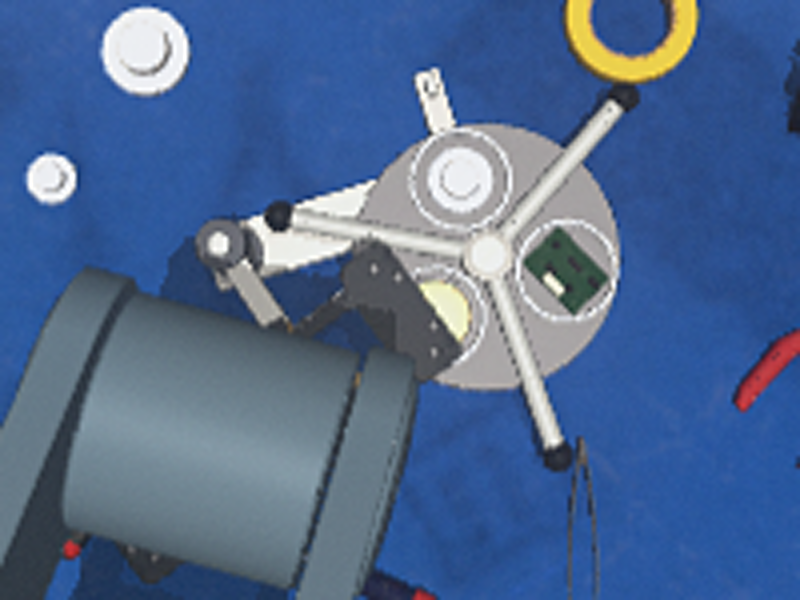

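The bar moves with the finger and now points down-right from the post, and the hub has not moved. I'll push on, slowing near the end.

```bash
python3 -m inch '[[[0.1,0.4,0,-0.02,255],[-0.1,0.9,0,-0.09,255],[-0.2,1.5,0,-0.16,255],[-0.2,2.1,0,-0.23,255],[-0.2,2.7,0,-0.30,255],[-0.2,3.4,0,-0.37,255],[-0.1,4.0,0,-0.44,255],[0,4.6,0,-0.51,255],[0.2,5.2,0,-0.58,255],[0.4,5.7,0,-0.65,255],[0.7,6.3,0,-0.72,255],[0.9,6.8,0,-0.79,255],[1.3,7.4,0,-0.86,255],[1.6,7.9,0,-0.93,255],[1.8,8.1,0,-0.97,255],[2.0,8.3,0,-1.0,255],[2.2,8.5,0,-1.03,255],[2.5,8.8,0,-1.07,255],[2.5,8.8,0,-1.07,255],[2.5,8.8,0,-1.07,255]]]'
python3 - <<'E'
from h import *
p,d=snap('top','t6')
cv2.imwrite('pics/c6.png',cv2.resize(p[140:290,215:415,::-1],None,fx=4,fy=4,interpolation=cv2.INTER_CUBIC))
rows([bp(b) for b in range(276,291,2)])
E
```

```text
t: 10.73
eef_pos: [0.5377, -0.0796, 0.0798]
tool_rot: [[-0.1, 0.995, 0.0], [0.995, 0.1, -0.0], [-0.0, 0.0, -1.0]]
ft_force: [0.4, -0.8, 0.3]
finger_gap: 0.0003
gripper_force: 0.0
at 10.7833 [ 0.5375 -0.0795  0.0797] yaw 95.8 f [-0.   0.1 -0.3] gap 0.0005540886050376109
[-0.1, -0.0, 0.1, -0.0]
[-0.2, 0.3, 0.1, -0.04]
[-0.2, 0.6, 0.1, -0.07]
[-0.3, 0.9, 0.1, -0.11]
[-0.3, 1.2, 0.1, -0.14]
[-0.4, 1.5, 0.1, -0.18]
[-0.4, 1.8, 0.1, -0.21]
[-0.4, 2.1, 0.1, -0.25]
```

View pics/c6.png

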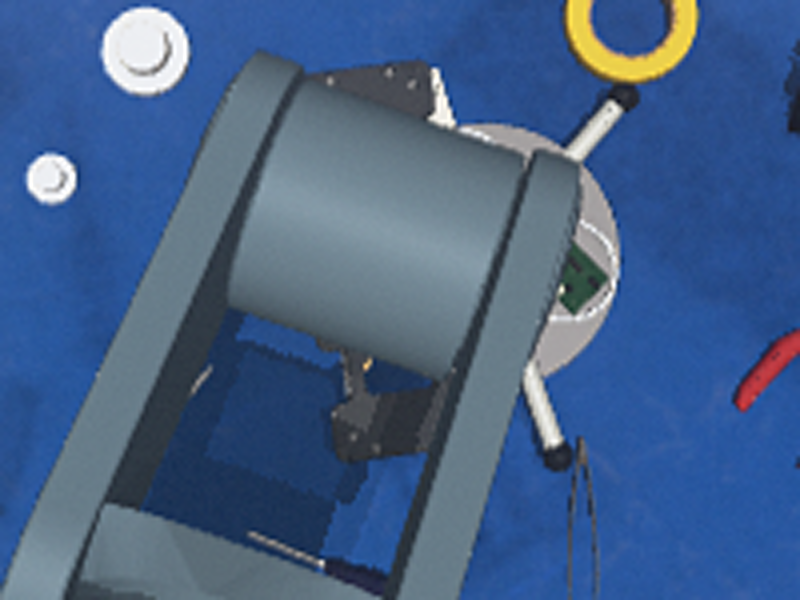

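The robot arm hides the bar, so I'll creep forward and use the force to find the stop.

```bash
python3 -m inch '[[[-0.2,0.3,0,-0.04,255],[-0.2,0.5,0,-0.06,255],[-0.3,0.7,0,-0.08,255],[-0.3,0.9,0,-0.11,255],[-0.3,1.1,0,-0.13,255],[-0.3,1.2,0,-0.14,255],[-0.4,1.3,0,-0.16,255],[-0.4,1.4,0,-0.17,255],[-0.4,1.5,0,-0.18,255],[-0.4,1.5,0,-0.18,255],[-0.4,1.5,0,-0.18,255],[-0.4,1.5,0,-0.18,255]]]'
python3 -c "
from h import *
rows([bp(b) for b in (286,287,288,289)])"
```

```text
t: 11.78
eef_pos: [0.5531, -0.0819, 0.0798]
tool_rot: [[-0.278, 0.961, 0.0], [0.961, 0.278, 0.0], [-0.0, 0.0, -1.0]]
ft_force: [-1.0, -0.7, 0.8]
finger_gap: 0.0005
gripper_force: 0.0
at 11.7833 [ 0.5531 -0.0819  0.0798] yaw 106.1 f [-1.  -0.7  0.8] gap 0.0005201560038275176
[0.0, -0.0, 0.1, 0.0]
[-0.0, 0.1, 0.1, -0.01]
[-0.0, 0.3, 0.1, -0.03]
[-0.1, 0.4, 0.1, -0.05]
```

```bash
python3 -m inch '[[[0,0.1,0,0,255],[0,0.1,0,0,255],[0,0.2,0,0,255],[0,0.2,0,0,255],[0,0.2,0,0,255]]]'; python3 -m inch '[[[0,0.1,0,0,255],[0,0.1,0,0,255],[0,0.2,0,0,255],[0,0.2,0,0,255],[0,0.2,0,0,255]]]'
```

```text
t: 12.2
eef_pos: [0.5548, -0.0814, 0.0797]
tool_rot: [[-0.278, 0.96, -0.0], [0.96, 0.278, -0.0], [-0.0, -0.0, -1.0]]
ft_force: [-1.5, -0.6, 0.8]
finger_gap: 0.0006
gripper_force: 0.7
t: 12.62
eef_pos: [0.555, -0.0814, 0.0796]
tool_rot: [[-0.279, 0.96, -0.004], [0.96, 0.279, -0.001], [0.001, -0.004, -1.0]]
ft_force: [-9.5, -4.4, 6.8]
finger_gap: 0.0006
gripper_force: 5.3
```

The force jumped to about 10 N, so the arm is at its stop. I'll back off, lift and clear the view.

```bash
python3 -m inch '[[[0,-0.5,0,0,255],[0,-1.5,0,0,255],[0,-2.5,0,0,255],[0,-3.0,0,0,255],[0,-3.0,-3,0,255],[0,-3.0,-7,0,255],[0,-3.0,-11,0,255],[0,-3.0,-14,0,255],[-6,-6,-14,0,255],[-10,-9,-14,0,255],[-14,-12,-14,0,255],[-18,-14,-14,0,255],[-22,-16,-14,0,255],[-26,-16,-14,0,255],[-28,-16,-14,0,255],[-28,-16,-14,0,255],[-28,-16,-14,0,255]]]'
python3 - <<'E'
from h import *
p,d=snap('top','t7')
cv2.imwrite('pics/c7.png',cv2.resize(p[140:290,215:415,::-1],None,fx=4,fy=4,interpolation=cv2.INTER_CUBIC))
E
```

```text
t: 14.03
eef_pos: [0.4799, -0.3989, 0.2194]
tool_rot: [[-0.274, 0.962, 0.001], [0.962, 0.274, -0.002], [-0.002, 0.0, -1.0]]
ft_force: [-0.1, -0.1, 0.3]
finger_gap: 0.0007
gripper_force: 0.0
```

View pics/c7.png

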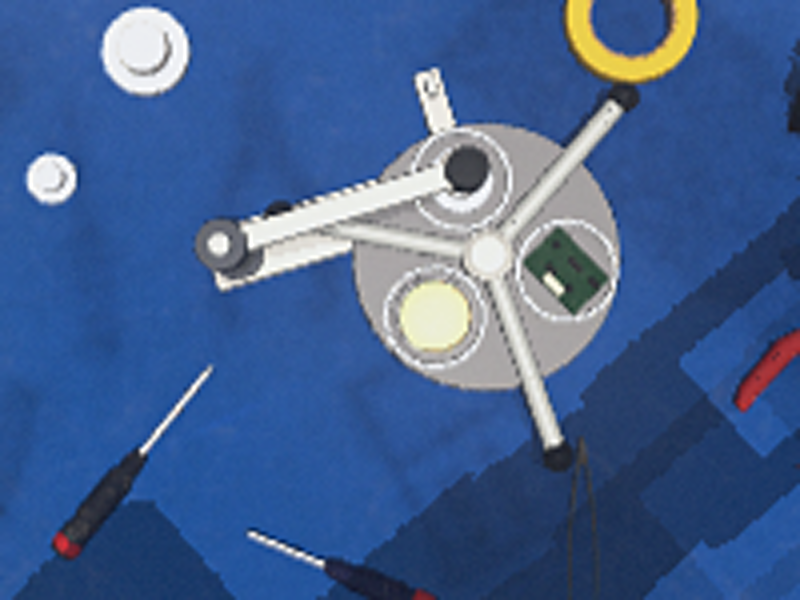

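```bash
python3 - <<'E'
from h import *
s=f(467,168,.103);print('sensor',s,'st err',(s-ST)*1e3,'bar ang',(ang(s-PO)-(YAW-90)), np.linalg.norm(s-PO), 'to hub',np.linalg.norm(s-f(461,178,.048))*1e3)
E
```

```text
sensor [ 0.58831292 -0.12589761] st err [-0.35672196  0.66422654] bar ang 0.10000000000000853 0.13734016618104 to hub 0.98475566096022
```

The bar measures 0.1° from its stop. The sensor is about 1 mm from the hub, and the other things on the bench in view have not moved. Handing in.

```bash
python3 -m inch '[[[-28,-16,-14,0,255]]]' >/dev/null 2>&1 <<<'' & wait; python3 -c "
from h import *
s=sensors.get_state();print(s['t'],s['eef_pos'],np.abs(s['qd']).max())"
```

```text
14.1667 [ 0.47197439 -0.42433266  0.23183466] 0.867181759564543
```

That last row was a slip on my part: it asked for a further shift, and the tool moved about 4 cm, away from the work through free air. I'll let it settle and hand in.

```bash
python3 -m inch '[[[0,0,0,0,255],[0,0,0,0,255],[0,0,0,0,255],[0,0,0,0,255],[0,0,0,0,255]]]'; python3 -c "
from workcell import order; print(order.sign_off())"
```

```text
t: 14.58
eef_pos: [0.4723, -0.4298, 0.2359]
tool_rot: [[-0.28, 0.96, -0.0], [0.96, 0.28, 0.001], [0.001, -0.0, -1.0]]
ft_force: [-1.1, 0.1, 0.9]
finger_gap: 0.0001
gripper_force: 0.0
the job is handed in; nothing more can be done
None
```

The job is handed in at about 14.6 s, with no verdict returned: by camera the hub is about 2 mm from the station, the sensor arm is within 0.1° of its stop with the sensor about 1 mm from the hub centre, and the robot is clear of everything.

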